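Inspect the chip on a phone board through a hand loupe

TASK

Lift the red guard cap off the chip on the phone board and set it down flat, knob up, in the green tray; only then take the loupe from its rest and hold it level and still with its lens centred over the bare chip, at the height of the orange collar on the gauge post. Finish while still holding the loupe there in the gripper: do not put it down or rest it on anything. Do not let the loupe hit the board, its holder or the gauge post, do not shift the collar, and leave the other things on the bench where they are.

Things in the scene. Friction and masses are not known exactly. Their poses are not given: they have to be found in the camera images.
- cap: red guard cap on the chip: square skirt 40 x 40 mm, 10 mm tall, with an upright round knob on its middle, 14 mm in diameter, from 10 to 38 mm above the underside. Grip it by the upper half of the knob. Origin: centre of its underside, z up. 30 g or so, not fastened
- tray: green shallow fixed tray, outside 120 (x) x 100 (y) mm, walls 4 mm thick and 12 mm tall. Origin: centre of its underside. It and the loupe rest stand on either side of the board holder, which is left or right varies
- tray_in (a point): centre of the tray's inner floor, axes as the tray's
- loupe: hand loupe lying level on its rest: round steel lens rim 62 mm across and 14 mm tall with a glass in it, and a straight black handle along the loupe's -x axis, 14 mm wide and 14 mm tall, from 39 to 134 mm from the lens centre. Origin: centre of the lens, at the rim's underside; z up through the lens. 90 g or so, centre of mass roughly 40 mm from the lens centre along the handle
- lens (a point): middle of the lens, 7 mm above the loupe's underside, at mid height of rim and handle
- grip (a point): point in the middle of the loupe's handle, 75 mm from the lens centre: a good place to grip, fingers closing across the handle (loupe's y)
- rest: fixed white loupe rest: base plate 170 x 70 mm, 8 mm thick, from 40 mm ahead (+x) to 130 mm behind (-x) its origin, with a round cork pad (60 mm across) under the lens and a cork block 14 mm thick under the handle's end (111 to 125 mm from the lens), both up to 35 mm above the table; the handle is free between them. Origin: on the table below the lens
- holder: fixed blue board holder with an aluminium top, 170 (x) x 180 (y) mm, top 50 mm above the table. A steel gauge post, 8 mm thick, stands at (+73, +78) mm from its origin, up to 175 mm above the table. Origin: centre of its underside
- board: copper-coloured phone board fixed on the holder, 75 (x) x 140 (y) mm, 4 mm thick, with one bare black chip 16 x 16 mm, 3 mm tall, in its middle. Origin: centre of its underside, 50 mm above the table
- chip (a point): centre of the chip's top face, 57 mm above the table; hidden under the cap at first. The cap starts centred on it
- focus_mark (a point): middle of the orange collar on the gauge post, 22 mm in diameter and 12 mm tall: its mid height is the height at which the middle of the lens must be held. It stands 105 to 145 mm above the table, stiff on the post (yields above about 6 N along the post)
- tape: bystander, to be left alone: roll of pale tape standing on its flat side, 96 mm across, 45 mm tall
- spray: bystander, to be left alone: blue spray can, 60 mm across, 180 mm tall
- flux_jar: bystander, to be left alone: small amber jar with black lid, 48 mm across, 55 mm tall
- screwdriver: bystander, to be left alone: yellow-handled screwdriver lying down, 160 mm long
- brush: bystander, to be left alone: small cleaning brush lying down, 150 mm long
Not all that is in view belongs to the job. There is more than one size of the cap; the job needs the largest. Leave any pink look-alike of the loupe alone.

How it is judged:
On the way, in this order (a step that is already met when the one before it is completed fails the run):
1. the cap stands flat, knob up, in the tray, let go and at rest, while the loupe is still on its rest (x of cap in the frame of tray_in between -0.05 and 0.05 m and y of cap in the frame of tray_in between -0.04 and 0.04 m and z of cap in the frame of tray_in below 0.006 m and angle between cap's own z axis and vertical below 0.12 rad and contact force between cap and the fingers below 0.1 N and linear speed of cap below 0.02 m/s and distance of loupe from where it was at the start of the episode below 0.02 m), for 0.2 s.
2. the loupe is off its rest, carried by the fingers alone (contact force between loupe and the fingers above 1 N and contact force between loupe and rest below 0.1 N and contact force between loupe and holder below 0.1 N and contact force between loupe and board below 0.1 N and contact force between loupe and tray below 0.1 N and contact force between loupe and cap below 0.1 N and height (world z) of lens above 0.075 m), for 0.2 s.
At the end, for the whole second after the job is handed in: the gripper holds the loupe, touching nothing else, at rest (under 20 mm/s), level within 0.1 rad, the middle of the lens within 10 mm of the chip's centre sideways and within 6 mm of the collar's mid height; the cap stands flat, knob up, in the tray, let go (z of lens in the frame of focus_mark between -0.006 and 0.006 m and horizontal distance between lens and chip below 0.01 m and angle between loupe's own z axis and vertical below 0.1 rad and linear speed of each of loupe, cap below 0.02 m/s and angular speed of loupe below 0.15 rad/s and contact force between loupe and the fingers above 1 N and contact force between loupe and rest below 0.1 N and contact force between loupe and holder below 0.1 N and contact force between loupe and board below 0.1 N and contact force between loupe and tray below 0.1 N and contact force between loupe and cap below 0.1 N and x of cap in the frame of tray_in between -0.05 and 0.05 m and y of cap in the frame of tray_in between -0.04 and 0.04 m and z of cap in the frame of tray_in below 0.006 m and angle between cap's own z axis and vertical below 0.12 rad and contact force between cap and the fingers below 0.1 N); the arm keeps its last pose, push and grip.
It fails at once if the loupe hits the board, the holder or its gauge post (over 2 N) (contact force between loupe and holder above 2 N or contact force between loupe and board above 2 N).
It fails at once if the orange collar is shifted by more than 4 mm (distance of focus_mark from where it was at the start of the episode above 0.004 m).
It fails at once if a bystander is moved by more than 20 mm (distance of any of tape, spray, flux_jar, screwdriver, brush from where it was at the start of the episode above 0.02 m).
It also fails if it takes over 64 s, if anything falls off the work surface, if the arm or the gripper's body presses on something with over 40 N, if the wrist force passes 120 N, or if a joint passes its speed limit or range.

ROBOT

A 7-joint arm with a two-finger parallel gripper is mounted at the origin on the work surface. World frame = base frame: x ahead of the robot, y to its left, z up, the work surface at z = 0. Lengths are in m, angles in rad, forces in N, time in s.
With the tool pointing down it reaches from about 0.4 to 0.875 m from the base axis. Payload 19.3 kg.
Tool frame: the origin (TCP) lies at the very end of the fingers, on their centre line; the grasp point (between the pads) lies 19 mm behind it; z points along the fingers, y is the line along which they close (so a half turn about z gives the same grasp; the last joint's range is limited). The gripper opens to 85 mm and grips with 20 to 120 N. Pads are 22 mm wide; open, the fingers measure 114 mm over their backs; the gripper's body (76 mm by 85 mm) begins 54 mm behind the grasp point. The pads swing forward as they close: fully open they stand 13 mm farther back than shut.
Start: joints at [1.262, 0.521, -0.036, 1.599, 0.021, 1.021, -0.113], TCP at [0.148, -0.607, 0.208] pointing down, gripper open.
Joint ranges: [-2.91, 2.91], [-0.3, 2.13], [-1.5, 1.42], [0.17, 2.43], [-1.26, 4.41], [0.16, 1.93], [-2.52, 2.52]. Speed limits (rad/s): [1.89, 1.89, 2.39, 2.39, 3.01, 3.01, 3.01].

INTERFACE

Orientations are given as [roll, pitch, yaw] about the fixed x, y, z axes, in that order (R = Rz(yaw) Ry(pitch) Rx(roll)).
In Python, from workcell import bot gives the robot as it stands.
- The arm moves only by the tool jog_arm, never from a script. Its argument "motion" is a list of rows, each a list of 5 numbers: the shift along the tool's x, y, z scaled (see below), then the turn about the tool's z scaled (see below), then the opening, from 0 (shut) to 1 (fully open). A call has 1 to 12 rows; each row shifts and turns the commanded pose from where the row before left it, along the tool's axes as they then stand; what a row does not reach is not made up. The controller multiplies each number of a shift by 30 mm and each number of a turn by 0.08 rad. A row lasts 1/10 s, in which the tool goes at most 50 mm and 8.59 degrees, less where a joint would pass 70% of its speed; a pose out of reach is approached as far as the arm can. A call with a number of a shift or a turn outside -1 to 1 is refused whole. A call with a gripper value outside its range is refused whole. The fingers move at their own pace and stop on an object; "newtons" is the grip in N (left out, the last holds). Time passes only in rows, so rows that do not move let the fingers close. It gives the time, the measured TCP pose, the force, the opening and the grip force at its end, in the units of the state.
- bot.observe(): the state, without advancing time (a new reading comes with each control period).
- bot.grab_frame(name): name is "scene" or "top"; returns a dict with "pixels" (384x512x3 uint8, red, green, blue), "fovy" (degrees; the focal length in pixels is half the picture's height over the tangent of half this angle, whatever the lens; pixels are square), "cx", "cy" (the principal point, pixels), "rvec" (rotation vector, rad) and "tvec" (3), from world to camera coordinates, as OpenCV has them. Camera axes: x right, y down, z forward; pixel columns grow to the right and rows downward; lengths in m; the calibration is good to about 2 mm. A picture is of the moment at which its call begins. There is no depth.
- bot.job_done(): hands the job in; it is judged then, once.
The state is a dict: "clock": time; "qpos": joint angles; "qd": joint speeds; "joint_efforts": joint torques, N m; "position": TCP position; "tool_rot": TCP orientation; "force": force on the tool from outside, world axes, zero at the start; "moment": the same for the moment, N m; "grip_width": finger opening in m; "finger_force": force on a finger pad.
Only numpy, scipy, OpenCV 4.12 (cv2) and the standard library are available. Lean on these libraries where they do the work, as an engineer would, in place of code of your own. Each camera call takes 0.05 s, during which the arm holds its last target. There are 200 camera calls.

## Working session

There is one attempt and no reset: what is moved stays moved. The work goes in short steps, Python scripts to look and compute and a tool call to move; the robot and the scene stay as the last step left them, time stands still between calls to the robot, and variables do not carry over. Pictures are saved under pics/ and viewed, at most 10 in all, crops included, and the job is handed in when it is done.

Besides the shell and the picture viewer there is one more tool, called after ">>>" in YAML: its name, and indented under it one key for each argument. jog_arm: Moves the arm, as the interface text tells. Shifts and turns lie within -1 to 1; 1 stands for 30 mm of shift or 0.08 rad of turn. Its arguments: {"type":"object","properties":{"motion":{"type":"array","items":{"type":"array","items":{"type":"number"}}},"newtons":{"type":"number"}},"required":["motion"]}

```bash
mkdir -p pics
cat > h.py <<'E'
import numpy as np, cv2
from workcell import bot
def grab(n):
    f=bot.grab_frame(n); f['n']=n
    im=np.asarray(f['pixels'])[:,:,::-1].copy(); 
    f['im']=im; f['R']=cv2.Rodrigues(np.array(f['rvec'],float))[0]; f['t']=np.array(f['tvec'],float).ravel()
    f['f']=im.shape[0]/2/np.tan(np.radians(f['fovy'])/2); return f
def ray(f,u,v):
    d=f['R'].T@np.array([(u-f['cx'])/f['f'],(v-f['cy'])/f['f'],1]); return -f['R'].T@f['t'],d
def plane(f,u,v,z):
    c,d=ray(f,u,v); return c+d*(z-c[2])/d[2]
def proj(f,p):
    q=f['R']@np.array(p,float)+f['t']; return f['f']*q[0]/q[2]+f['cx'],f['f']*q[1]/q[2]+f['cy']
def tri(a,pa,b,pb):
    c1,d1=ray(a,*pa); c2,d2=ray(b,*pb); s=np.linalg.lstsq(np.c_[d1,-d2],c2-c1,rcond=None)[0]
    x,y=c1+s[0]*d1,c2+s[1]*d2; return (x+y)/2,np.linalg.norm(x-y)
E
python3 - <<'E'
from h import *
s=bot.observe(); print({k:np.round(v,3) for k,v in s.items()})
for n in('scene','top'):
    f=grab(n); print(n,f['f'],f['cx'],f['cy'],(-f['R'].T@f['t']).round(3),f['R'].round(2).tolist())
    cv2.imwrite(f'pics/{n}0.png',cv2.resize(f['im'],(800,600),interpolation=cv2.INTER_CUBIC)); cv2.imwrite(f'{n}0.png',f['im'])
E
```

```text
{'clock': np.float64(0.0), 'qpos': array([ 1.262,  0.522, -0.036,  1.6  ,  0.021,  1.021, -0.113]), 'qd': array([-0.001,  0.001, -0.001, -0.002,  0.001,  0.   , -0.   ]), 'joint_efforts': array([-0.0000e+00, -9.2711e+01,  1.9800e+00, -3.6993e+01,  1.8000e-02,
        8.0000e-03,  0.0000e+00]), 'position': array([ 0.148, -0.607,  0.208]), 'tool_rot': array([-3.14 ,  0.   ,  0.239]), 'force': array([-0.297,  0.248,  0.489]), 'moment': array([ 0.005, -0.025,  0.009]), 'finger_force': np.float64(0.0), 'grip_width': np.float64(0.086)}
scene 404.1367142678422 250.8028936122842 194.85805815263734 [ 0.911 -0.559  0.881] [[0.81, 0.59, -0.0], [0.44, -0.6, -0.67], [-0.4, 0.54, -0.74]]
top 372.43242986998393 248.9410452640178 187.34445103218277 [ 0.338 -0.019  1.236] [[-0.03, -1.0, 0.0], [-0.99, 0.03, -0.15], [0.15, -0.01, -0.99]]
```

View pics/scene0.png

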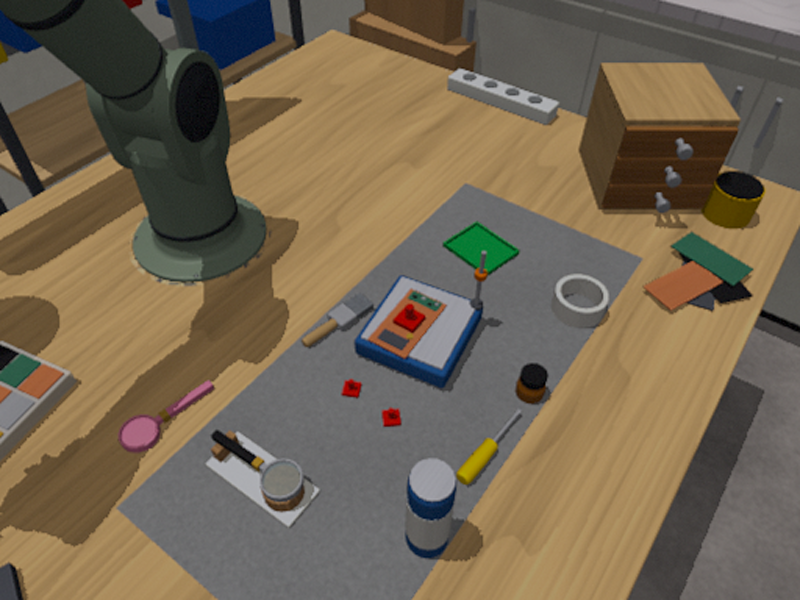

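View pics/top0.png

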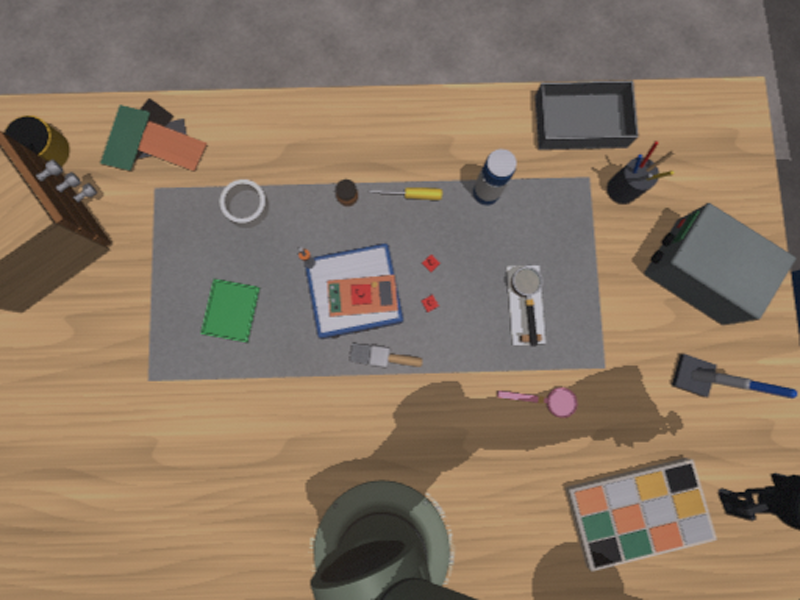

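Scene (800x600): red candidates are the one on the copper board (top view 360,294; scene 409,318) and two small ones on the mat (431,263 and 430,302). The one on the board is the largest and sits on the chip, so it is the cap. The tray is at (230,310), the loupe on its white rest at (525,280), and the pink look-alike at (560,402) stays put.

```bash
cat > m.py <<'E'
from h import *
F={n:grab(n) for n in('scene','top')}
def blobs(f,lo,hi,mina=8):
    h=cv2.cvtColor(f['im'],cv2.COLOR_BGR2HSV); m=cv2.inRange(h,np.array(lo),np.array(hi))
    c,_=cv2.findContours(m,cv2.RETR_EXTERNAL,cv2.CHAIN_APPROX_NONE)
    return [x for x in sorted(c,key=cv2.contourArea,reverse=True) if cv2.contourArea(x)>=mina]
for n,f in F.items():
    print(n)
    for nm,lo,hi in(('red',(0,200,90),(4,255,255)),('green',(50,150,60),(75,255,255)),('orange',(5,150,90),(13,255,255)),('blue',(100,140,60),(120,255,255)),('black',(0,0,0),(180,255,45))):
        for c in blobs(f,lo,hi)[:8]:
            r=cv2.minAreaRect(c); x,y,w,h=cv2.boundingRect(c)
            if y<100 and n=='scene': continue
            print(nm,cv2.contourArea(c),np.round(r[0],1),np.round(r[1],1),round(r[2],1),(x,y,w,h))
f=F['top']; g=F['scene']
a=cv2.resize(f['im'][150:230,190:370],None,fx=4.4,fy=4.4,interpolation=cv2.INTER_CUBIC)[:,:792]
b=cv2.resize(g['im'][150:220,220:320],None,fx=4,fy=4,interpolation=cv2.INTER_CUBIC)
o=np.zeros((600,800,3),np.uint8); o[:a.shape[0]][:, :a.shape[1]]=a[:, :]; b=cv2.resize(b,(343,240)); o[355:595,:343]=b
c=cv2.resize(g['im'][265:340,130:210],(256,240),interpolation=cv2.INTER_CUBIC); o[355:595,350:606]=c
cv2.imwrite('pics/crop.png',o)
E
python3 m.py
```

```text
scene
red 157.5 [261.5 203.5] [12.7 15.6] 45.0 (252, 195, 20, 17)
red 82.0 [250. 267.] [10. 10.] 90.0 (245, 262, 11, 11)
red 79.0 [224.8 248.2] [ 9.9 10.2] 14.0 (219, 243, 12, 11)
green 722.0 [307.2 158.4] [42.2 25.2] 34.4 (284, 142, 48, 32)
orange 856.0 [260.4 206.3] [25.3 47.2] 38.7 (236, 186, 49, 43)
orange 753.0 [436.8 181.6] [21.7 45.1] 61.8 (412, 167, 50, 32)
orange 269.0 [ 25.5 243.5] [12.7 25.5] 45.0 (12, 234, 28, 21)
orange 25.0 [  1. 251.] [5.7 8.5] 45.0 (0, 248, 7, 9)
blue 606.5 [266.  210.9] [64.9 55.6] 24.4 (227, 177, 81, 71)
blue 123.5 [273.1 321.3] [29.3 17.9] 14.0 (261, 309, 29, 22)
black 349.5 [472.8 118.2] [30.8 15.5] 14.0 (458, 110, 31, 18)
black 204.5 [341. 241.] [16. 16.] 90.0 (333, 233, 17, 17)
black 201.5 [466.5 185.3] [13.9 24.7] 77.5 (454, 179, 27, 15)
black 164.0 [149.1 285.7] [30.5  7.2] 32.7 (136, 276, 28, 22)
top
orange 8.0 [194.5 162.5] [5. 5.] 90.0 (192, 160, 6, 6)
blue 106.0 [494.4 248.8] [29.8  4.5] 11.3 (480, 244, 30, 10)
blue 8.0 [318.1 112.9] [13.3  3.2] 14.0 (312, 110, 14, 6)
black 884.5 [486.1 319.2] [52.6 33.7] 4.4 (460, 303, 52, 36)
black 797.5 [230.9 358.6] [18.9 59.2] 68.2 (204, 345, 56, 28)
black 426.0 [17.1 86.1] [25.7 23.6] 35.5 (3, 75, 28, 27)
black 287.5 [428.5 154.8] [13.  49.8] 25.2 (413, 135, 33, 41)
black 235.0 [397.8 119.9] [19.4 18.7] 53.7 (389, 107, 23, 23)
black 198.5 [435.6 305.5] [13.8 16.5] 76.0 (426, 297, 20, 17)
black 151.5 [401.2  69.2] [32.5  7.7] 82.9 (396, 53, 11, 33)
black 81.0 [345.3  75. ] [35.9  3.6] 86.1 (343, 57, 6, 37)
```

View pics/crop.png

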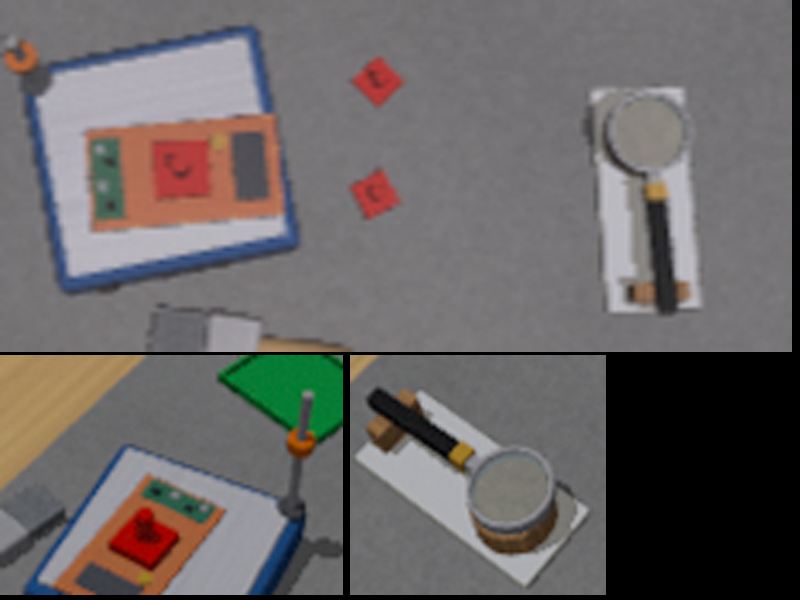

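Crop: confirmed, the cap on the board is clearly larger (about 40 mm) than the two mat caps; loupe is black-handled on its white rest; collar is orange at top-crop (20,55). Now precise positions.

```bash
cat > m2.py <<'E'
from h import *
F={n:grab(n) for n in('scene','top')}; f,g=F['top'],F['scene']
def mask(f,lo,hi,box):
    h=cv2.cvtColor(f['im'],cv2.COLOR_BGR2HSV); m=cv2.inRange(h,np.array(lo),np.array(hi))
    o=np.zeros_like(m); x0,y0,x1,y1=box; o[y0:y1,x0:x1]=m[y0:y1,x0:x1]; return o
def big(m):
    c,_=cv2.findContours(m,cv2.RETR_EXTERNAL,cv2.CHAIN_APPROX_NONE); return max(c,key=cv2.contourArea)
def rectplane(f,c,z):
    P=np.float32([plane(f,*p,z)[:2] for p in c.reshape(-1,2)]); r=cv2.minAreaRect((P*1000).astype(np.float32)); return np.round(r[0],1),np.round(r[1],1),round(r[2],1)
print('cap',rectplane(f,big(mask(f,(0,150,80),(5,255,255),(215,175,245,205))),.066))
print('capR', [rectplane(f,big(mask(f,(0,s,80),(6,255,255),(215,175,245,205))),.066) for s in(120,170,180)])
c=big(mask(f,(45,100,40),(80,255,255),(120,170,175,225))); print('tray',rectplane(f,c,.012))
c=big(mask(f,(100,130,40),(125,255,255),(190,150,265,220))); print('holder',rectplane(f,c,.05))
c=big(mask(f,(4,90,80),(14,255,255),(205,170,260,210))); print('board',rectplane(f,c,.054))
c=big(mask(f,(3,130,60),(16,255,255),(185,155,202,172))); pt=np.mean(cv2.boundingRect(c)[:2])and cv2.boundingRect(c)
c2=big(mask(g,(3,150,80),(14,255,255),(298,165,318,185))); p2=cv2.boundingRect(c2); print('collar',pt,p2)
M=lambda b:(b[0]+(b[2]-1)/2,b[1]+(b[3]-1)/2)
print(tri(f,M(pt),g,M(p2)))
# loupe handle
for n,ff,b in(('t',f,(325,165,355,225)),('s',g,(130,270,175,305))):
    c=big(mask(ff,(0,0,0),(180,255,75),b)); r=cv2.minAreaRect(c); print(n,np.round(r[0],1),np.round(r[1],1),round(r[2],1))
    ff['h']=r
    if n=='t': print('handle top z=.049',rectplane(ff,c,.049))
print('handle tri',tri(f,f['h'][0],g,g['h'][0]))
# rim via circle
gr=cv2.cvtColor(f['im'],cv2.COLOR_BGR2GRAY)[165:195,320:352]; gr=cv2.resize(gr,None,fx=8,fy=8,interpolation=cv2.INTER_CUBIC)
H=cv2.HoughCircles(gr,cv2.HOUGH_GRADIENT,1,50,param1=80,param2=15,minRadius=55,maxRadius=95)
if H is not None:
  for x,y,r in H[0][:2]:
    u,v=(x+.5)/8-.5+320,(y+.5)/8-.5+165; print('lens',u,v,r/8,plane(f,u,v,.049).round(4), 'expR',f['f']*.031/1.19)
# rest white
c=big(mask(f,(0,0,140),(180,45,255),(318,165,355,225))); print('rest',rectplane(f,c,.008))
# knob top in scene: topmost red
m=mask(g,(0,180,60),(5,255,255),(245,188,280,215)); ys,xs=np.nonzero(m); print('knob scene top',ys.min(),xs[ys<=ys.min()+1].mean(), [ (y,xs[ys==y].min(),xs[ys==y].max()) for y in range(ys.min(),ys.min()+10)])
E
python3 m2.py
```

```text
cap (array([511.8,  29.3]), array([38.2, 38.6]), 88.7)Traceback (most recent call last):
  File "m2.py", line 11, in <module>
    print('capR', [rectplane(f,big(mask(f,(0,s,80),(6,255,255),(215,175,245,205))),.066) for s in(120,170,180)])
                               ~~~^^^^^^^^^^^^^^^^^^^^^^^^^^^^^^^^^^^^^^^^^^^^^^^^
  File "m2.py", line 7, in big
    c,_=cv2.findContours(m,cv2.RETR_EXTERNAL,cv2.CHAIN_APPROX_NONE); return max(c,key=cv2.contourArea)
                                                                            ~~~^^^^^^^^^^^^^^^^^^^^^^^
ValueError: max() iterable argument is empty
```

```bash
sed -i '/capR/d' m2.py; python3 m2.py
```

```text
cap (array([511.8,  29.3]), array([38.2, 38.6]), 88.7)
tray (array([493. , 309.3]), array([ 98.7, 118.6]), 77.9)
holder (array([452.1,   3.9]), array([ 17.3, 114.1]), 17.0)
board (array([511.1,  27.9]), array([ 73.4, 137.4]), 3.7)
collar (191, 160, 7, 6) (304, 172, 7, 8)
(array([0.58384347, 0.1372048 , 0.12240152]), np.float64(0.002804948755880289))
t [340. 208.] [24.5  4.4] 83.7
handle top z=.049 (array([ 440.5, -317.1]), array([78. , 14.1]), 2.8)
s [148. 288.] [31.7 17.2] 22.6
handle tri (array([ 0.44013391, -0.32158054,  0.03713041]), np.float64(0.003802872962114946))
lens 337.5 179.0 9.825 [ 0.5344 -0.3149  0.049 ] expR 9.702021282327314
rest (array([ 463. , -295.3]), array([119.9,  29.5]), 4.8)
knob scene top 195 261.5 [(195, np.int64(260), np.int64(263)), (196, np.int64(259), np.int64(264)), (197, np.int64(258), np.int64(264)), (198, np.int64(257), np.int64(265)), (199, np.int64(257), np.int64(266)), (200, np.int64(255), np.int64(268)), (201, np.int64(255), np.int64(270)), (202, np.int64(254), np.int64(271)), (203, np.int64(253), np.int64(271)), (204, np.int64(252), np.int64(271))]
```

>>> jog_arm:
  motion:
    - [0, 0, 0, 1, 1]
    - [0, 0, 0, 1, 1]
    - [0, 0, 0, 1, 1]
    - [1, -1, 0, 0, 1]
    - [1, -1, 0, 0, 1]
    - [1, -1, 0, 0, 1]
    - [1, -1, 0, 0, 1]
    - [1, -1, 0, 0, 1]
    - [1, -1, 0, 0, 1]
    - [1, -1, 0, 0, 1]
    - [1, -1, 0, 0, 1]
    - [1, -1, 0, 0, 1]

```text
clock: 1.6
position: [0.4192, -0.3363, 0.2083]
tool_rot: [3.141, -0.0, -0.001]
force: [1.3, -1.1, 0.0]
grip_width: 0.0848
finger_force: 0.0
```

>>> jog_arm:
  motion:
    - [1, -1, 0, 0, 1]
    - [0.5, -1, 0, 0, 1]
    - [0.5, -1, 0, 0, 1]
    - [0, -1, 0, 0, 1]
    - [0, -1, 0, 0, 1]
    - [0, -1, 0, 0, 1]
    - [0, -1, 0, 0, 1]
    - [0, -1, 0, 0, 1]
    - [0, -1, 0, 0, 1]
    - [0, -1, 0, 0, 1]
    - [0, -1, 0, 0, 0.6]
    - [0, 0, 0, 0, 0.6]

```text
clock: 2.8
position: [0.4786, -0.004, 0.2083]
tool_rot: [-3.14, -0.0, 0.004]
force: [-0.4, -0.3, 0.5]
grip_width: 0.0592
finger_force: 0.0
```

>>> jog_arm:
  motion:
    - [0.8, -0.8, 0, 0, 0.6]
    - [0.3, -0.3, 0, 0, 0.6]
    - [0, 0, 1, 0, 0.6]
    - [0, 0, 1, 0, 0.6]
    - [0, 0, 0.7, 0, 0.6]
    - [0, 0, 0, 0, 0.6]

```text
clock: 3.4
position: [0.5101, 0.0246, 0.1249]
tool_rot: [3.141, 0.004, -0.001]
force: [0.4, -0.5, 0.8]
grip_width: 0.0514
finger_force: 0.0
```

Run:
```python
from h import *
p=bot.observe()['position'];print(p)
f=grab('scene'); print(proj(f,(.5115,.029,.0925)),proj(f,p))
t=grab('top'); print(proj(t,(.5115,.029,.066)))
a=cv2.resize(f['im'][155:225,215:310],(760,560),interpolation=cv2.INTER_CUBIC); cv2.imwrite('pics/c2.png',a)
```

```text
[0.51009616 0.0245699  0.12490662]
(np.float64(261.3219994617978), np.float64(195.41064923508634)) (np.float64(260.1082493089341), np.float64(187.73553415554602))
(np.float64(231.07360661112094), np.float64(188.05975725207222))
```

View pics/c2.png

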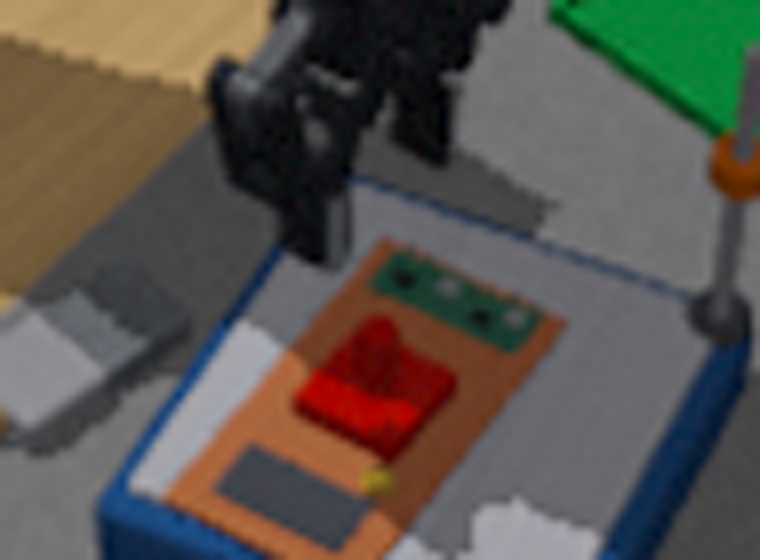

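The fingers straddle the knob (knob top at crop 378,330), matching the computed position; a small y correction, then descend.

>>> jog_arm:
  motion:
    - [0.05, -0.15, 0.9, 0, 0.6]
    - [0, 0, 0.9, 0, 0.6]
    - [0, 0, 0, 0, 0.6]
    - [0, 0, 0, 0, 0]
    - [0, 0, 0, 0, 0]
    - [0, 0, 0, 0, 0]
    - [0, 0, 0, 0, 0]
    - [0, 0, 0, 0, 0]
    - [0, 0, 0, 0, 0]
    - [0, 0, 0, 0, 0]
  newtons: 25

```text
clock: 4.5
position: [0.5131, 0.0298, 0.0731]
tool_rot: [-3.142, -0.0, -0.001]
force: [-0.3, -0.8, 1.0]
grip_width: 0.0004
finger_force: 0.0
```

Run:
```python
from h import *
f=grab('scene');t=grab('top'); 
print(proj(f,bot.observe()['position']))
a=cv2.resize(f['im'][155:225,215:310],(570,420),interpolation=cv2.INTER_CUBIC); cv2.imwrite('pics/c3.png',a)
```

```text
(np.float64(261.8336925036825), np.float64(200.38086239912764))
```

View pics/c3.png

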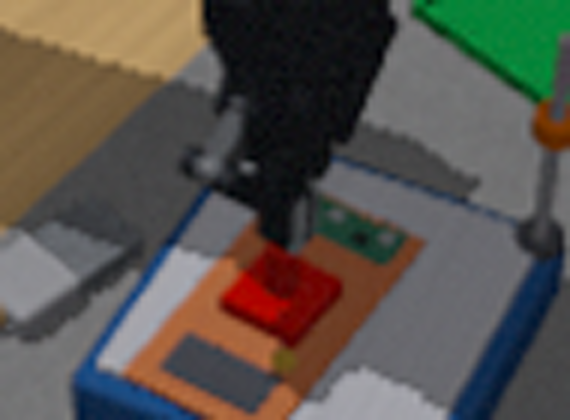

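Run:
```python
from h import *
f=grab('scene');t=grab('top')
for z in(.073,.085,.135): print(z,plane(f,264.2,195.8,z).round(4),plane(f,261.3,181.2,z).round(4), plane(f,261.8,200.4,z).round(4))
a=cv2.resize(t['im'][150:225,180:280],(640,480),interpolation=cv2.INTER_CUBIC)
b=cv2.resize(f['im'][120:225,190:330],(640,480),interpolation=cv2.INTER_CUBIC); 
o=np.zeros((600,800,3),np.uint8);o[:600,:400]=cv2.resize(t['im'][120:225,195:265],(400,600),interpolation=cv2.INTER_CUBIC);o[:600,400:]=cv2.resize(f['im'][160:220,240:280],(400,600),interpolation=cv2.INTER_CUBIC)
cv2.imwrite('pics/c4.png',o); print(proj(t,bot.observe()['position']))
```

```text
0.073 [0.5087 0.047  0.073 ] [0.4708 0.0869 0.073 ] [0.513  0.0297 0.073 ]
0.085 [0.5146 0.038  0.085 ] [0.4773 0.0773 0.085 ] [0.5189 0.021  0.085 ]
0.135 [5.395e-01 4.000e-04 1.350e-01] [0.5046 0.0373 0.135 ] [ 0.5435 -0.0155  0.135 ]
(np.float64(230.71207450263194), np.float64(187.24694308612553))
```

View pics/c4.png

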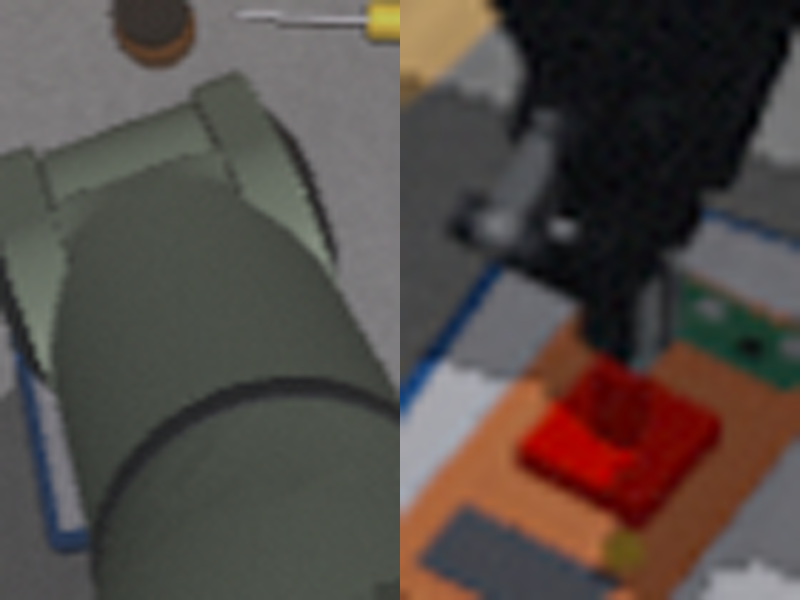

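The right half shows the closed fingertips at about pixel (264,196), right above the knob. They are roughly 19 mm higher than the reported TCP, so the fingers shut over the knob. I open partly and go down in small checked steps.

>>> jog_arm:
  motion:
    - [0, 0, 0, 0, 0.4]
    - [0, 0, 0, 0, 0.4]
    - [0, 0, 0, 0, 0.4]
    - [0, 0, 0, 0, 0.4]
    - [0, 0, 0, 0, 0.4]
    - [0, 0, 0.2, 0, 0.4]
    - [0, 0, 0.2, 0, 0.4]
    - [0, 0, 0, 0, 0.4]

```text
clock: 5.5
position: [0.5125, 0.0297, 0.0601]
tool_rot: [3.141, 0.001, -0.001]
force: [0.1, -0.7, -0.1]
grip_width: 0.0338
finger_force: 0.0
```

>>> jog_arm:
  motion:
    - [0, 0, 0.2, 0, 0.4]
    - [0, 0, 0, 0, 0.4]
    - [0, 0, 0, 0, 0]
    - [0, 0, 0, 0, 0]
    - [0, 0, 0, 0, 0]
    - [0, 0, 0, 0, 0]
    - [0, 0, 0, 0, 0]
    - [0, 0, 0, 0, 0]

```text
clock: 6.3
position: [0.5131, 0.0298, 0.0552]
tool_rot: [-3.142, -0.0, -0.001]
force: [0.5, 0.4, -0.4]
grip_width: 0.0126
finger_force: 24.3
```

>>> jog_arm:
  motion:
    - [0, 0, -0.5, 0, 0]
    - [0, 0, -1, 0, 0]
    - [-0.3, 0, -1, 0, 0]
    - [-0.7, 0, -1, 0, 0]
    - [-1, -0.5, 0, 0, 0]
    - [0, -1, 0, 0, 0]
    - [0, -1, 0, 0, 0]
    - [0, -1, 0, 0, 0]
    - [0, -1, 0, 0, 0]
    - [0, -1, 0, 0, 0]
    - [0, -1, 0, 0, 0]
    - [0, -1, 0, 0, 0]

```text
clock: 7.5
position: [0.4532, 0.2561, 0.1602]
tool_rot: [3.142, -0.0, -0.001]
force: [-0.1, 0.0, -0.6]
grip_width: 0.0122
finger_force: 24.4
```

>>> jog_arm:
  motion:
    - [0.5, -1, 0, 0, 0]
    - [1, -0.8, 0, 0, 0]
    - [0, 0, 1, 0, 0]
    - [0, 0, 1, 0, 0]
    - [0, 0, 1, 0, 0]
    - [0, 0, 0.6, 0, 0]
    - [0, 0, 0, 0, 0]

```text
clock: 8.2
position: [0.4971, 0.308, 0.0499]
tool_rot: [3.139, 0.003, -0.001]
force: [-0.4, -0.3, -0.1]
grip_width: 0.0128
finger_force: 24.4
```

Run:
```python
from h import *
p=bot.observe()['position']; print(p)
f=grab('scene'); a=cv2.resize(f['im'][100:190,260:380],(800,600),interpolation=cv2.INTER_CUBIC); cv2.imwrite('pics/c5.png',a)
```

```text
[0.49713787 0.30799315 0.04986846]
```

View pics/c5.png

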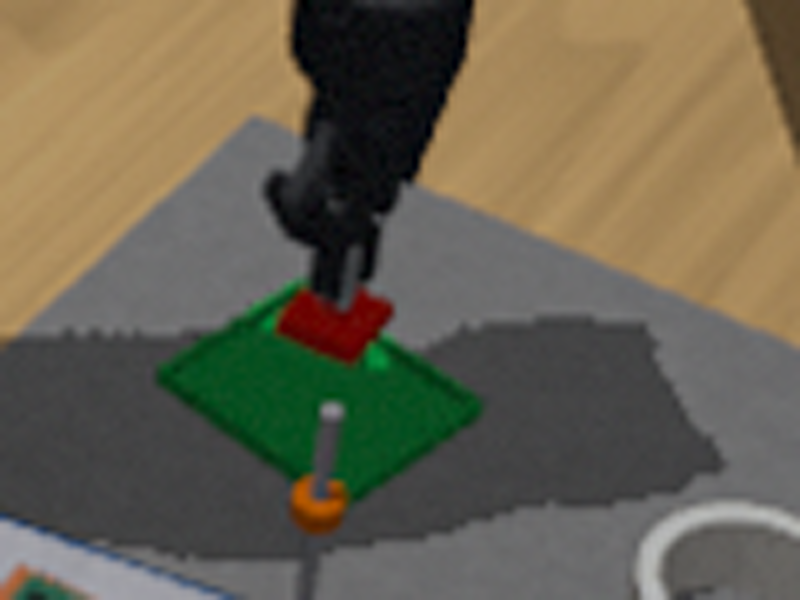

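The cap hangs level from the gripper at (335,325), about 45 mm above the tray. Lowering.

>>> jog_arm:
  motion:
    - [0, 0, 0.7, 0, 0]
    - [0, 0, 0.5, 0, 0]
    - [0, 0, 0, 0, 0]
    - [0, 0, 0.07, 0, 0]
    - [0, 0, 0, 0, 0]

```text
clock: 8.75
position: [0.4988, 0.309, 0.0147]
tool_rot: [-3.141, -0.001, -0.001]
force: [-0.3, 0.0, 0.5]
grip_width: 0.0124
finger_force: 24.5
```

>>> jog_arm:
  motion:
    - [0, 0, 0.07, 0, 0]
    - [0, 0, 0, 0, 0]
    - [0, 0, 0, 0, 0]

```text
clock: 9.05
position: [0.4985, 0.3088, 0.0121]
tool_rot: [-3.141, -0.0, -0.001]
force: [0.1, 0.3, 0.3]
grip_width: 0.0125
finger_force: 24.5
```

>>> jog_arm:
  motion:
    - [0, 0, 0.07, 0, 0]
    - [0, 0, 0, 0, 0]
    - [0, 0, 0, 0, 0]

```text
clock: 9.35
position: [0.4984, 0.3088, 0.0097]
tool_rot: [3.142, 0.0, -0.001]
force: [0.4, 0.5, -0.4]
grip_width: 0.0128
finger_force: 24.5
```

>>> jog_arm:
  motion:
    - [0, 0, 0.07, 0, 0]
    - [0, 0, 0, 0, 0]
    - [0, 0, 0, 0, 0]

```text
clock: 9.65
position: [0.4984, 0.3088, 0.0076]
tool_rot: [3.142, 0.0, -0.001]
force: [0.1, -0.5, -0.1]
grip_width: 0.0124
finger_force: 24.5
```

>>> jog_arm:
  motion:
    - [0, 0, 0.05, 0, 0]
    - [0, 0, 0, 0, 0]
    - [0, 0, 0, 0, 0]

```text
clock: 9.95
position: [0.4984, 0.3088, 0.0062]
tool_rot: [3.142, 0.0, -0.001]
force: [0.9, -1.1, 0.3]
grip_width: 0.0125
finger_force: 24.5
```

>>> jog_arm:
  motion:
    - [0, 0, 0.05, 0, 0]
    - [0, 0, 0, 0, 0]
    - [0, 0, 0, 0, 0]

```text
clock: 10.25
position: [0.4986, 0.3089, 0.0051]
tool_rot: [-3.141, -0.0, -0.001]
force: [-1.7, -0.9, 7.3]
grip_width: 0.0128
finger_force: 25.2
```

>>> jog_arm:
  motion:
    - [0, 0, 0.05, 0, 0]
    - [0, 0, 0, 0, 0]
    - [0, 0, 0, 0, 0]

```text
clock: 10.55
position: [0.4992, 0.3088, 0.0043]
tool_rot: [-3.141, -0.001, -0.002]
force: [-1.6, -3.5, 18.2]
grip_width: 0.0127
finger_force: 27.0
```

>>> jog_arm:
  motion:
    - [0, 0, -0.07, 0, 0]
    - [0, 0, 0, 0, 0.3]
    - [0, 0, 0, 0, 0.3]
    - [0, 0, 0, 0, 0.3]
    - [0, 0, 0, 0, 0.3]
    - [0, 0, 0, 0, 0.3]
    - [0, 0, 0, 0, 0.3]

```text
clock: 11.25
position: [0.4984, 0.3088, 0.0053]
tool_rot: [-3.142, 0.0, -0.001]
force: [0.2, -0.4, -0.1]
grip_width: 0.0256
finger_force: 0.0
```

>>> jog_arm:
  motion:
    - [0, 0, -0.5, 0, 0.4]
    - [0, 0, -1, 0, 0.5]
    - [0, 0, -1, 0, 0.5]
    - [0, 0, -1, 0, 0.5]
    - [0, 0, -1, 0, 0.5]
    - [0, 0, -1, 0, 0.5]
    - [-0.5, 1, -0.8, 0, 0.5]
    - [-1, 1, 0, 0, 0.5]
    - [0, 1, 0, 0, 0.5]
    - [0, 1, 0, 0, 0.5]
    - [0, 1, 0, 0, 0.5]
    - [0, 1, 0, 0, 0.5]

```text
clock: 12.45
position: [0.453, 0.1277, 0.1955]
tool_rot: [-3.141, -0.001, -0.001]
force: [1.9, -0.0, 0.4]
grip_width: 0.0425
finger_force: 0.0
```

>>> jog_arm:
  motion:
    - [0, 1, 0, 0, 0.5]
    - [0, 1, 0, 0, 0.5]
    - [0, 1, 0, 0, 0.5]
    - [0, 1, 0, 0, 0.5]
    - [0, 1, 0, 0, 0.5]
    - [0, 1, 0, 0, 0.5]
    - [0, 1, 0, 0, 0.5]
    - [0, 1, 0, 0, 0.5]
    - [0, 1, 0, 0, 0.5]
    - [0, 1, 0, 0, 0.5]
    - [0, 1, 0, 0, 0.5]
    - [0, 0, 0, 0, 0.5]

```text
clock: 13.65
position: [0.4523, -0.2047, 0.1952]
tool_rot: [3.14, -0.001, -0.006]
force: [-0.7, 0.4, -0.2]
grip_width: 0.0425
finger_force: 0.0
```

```bash
cat > m3.py <<'E'
from m2 import *
for n,ff,z in(('t',f,.016),):
    m=mask(ff,(0,120,50),(6,255,255),(120,165,180,225))
    if m.any(): print('cap in tray',rectplane(ff,big(m),z))
m=mask(f,(0,150,80),(6,255,255),(215,175,245,205)); print('left on board',m.sum()//255)
# chip: dark square on board near centre
m=mask(f,(0,0,0),(180,255,70),(222,180,240,198))
if m.any():
    c=big(m); print('chip',rectplane(f,c,.057))
print(bot.observe()['position'])
cv2.imwrite('pics/top1.png',cv2.resize(f['im'],(800,600)))
E
python3 m3.py
```

```text
Traceback (most recent call last):
  File "m3.py", line 1, in <module>
    from m2 import *
  File "m2.py", line 10, in <module>
    print('cap',rectplane(f,big(mask(f,(0,150,80),(5,255,255),(215,175,245,205))),.066))
                            ~~~^^^^^^^^^^^^^^^^^^^^^^^^^^^^^^^^^^^^^^^^^^^^^^^^^^
  File "m2.py", line 7, in big
    c,_=cv2.findContours(m,cv2.RETR_EXTERNAL,cv2.CHAIN_APPROX_NONE); return max(c,key=cv2.contourArea)
                                                                            ~~~^^^^^^^^^^^^^^^^^^^^^^^
ValueError: max() iterable argument is empty
```

```bash
(sed -n '1,8p' m2.py > mm.py); sed -n '9,9p' m2.py; sed -i 's/from m2/from mm/; /pics/d' m3.py
cat >> m3.py <<'E'
# collar: saturation-weighted centroids
for ff,b in((f,(188,157,200,170)),(g,(300,168,316,184))):
    h=cv2.cvtColor(ff['im'],cv2.COLOR_BGR2HSV).astype(float); w=np.zeros(h.shape[:2]); x0,y0,x1,y1=b
    s=h[y0:y1,x0:x1]; w[y0:y1,x0:x1]=np.where((s[...,0]<18)&(s[...,0]>2),np.clip(s[...,1]-90,0,None),0)
    ys,xs=np.nonzero(w); ww=w[ys,xs]; ff['c']=((xs*ww).sum()/ww.sum(),(ys*ww).sum()/ww.sum()); print(ff['c'],len(xs))
print('collar',tri(f,f['c'],g,g['c']))
m=mask(g,(0,150,40),(6,255,255),(280,135,340,180)); print('cap scene bbox',cv2.boundingRect(big(m)),proj(g,(.4985,.309,.013)))
o=np.zeros((600,800,3),np.uint8)
o[:,:400]=cv2.resize(g['im'][135:180,290:320],(400,600),interpolation=cv2.INTER_CUBIC)
o[:,400:]=cv2.resize(f['im'][165:219,214:250],(400,600),interpolation=cv2.INTER_CUBIC)
cv2.imwrite('pics/c6.png',o)
E
python3 m3.py
```

```text
P=np.float32([plane(f,*p,z)[:2] for p in c.reshape(-1,2)]); r=cv2.minAreaRect((P*1000).astype(np.float32)); return np.round(r[0],1),np.round(r[1],1),round(r[2],1)Traceback (most recent call last):
  File "m3.py", line 1, in <module>
    from mm import *
  File "mm.py", line 8
    def rectplane(f,c,z):
                         ^
IndentationError: expected an indented block after function definition on line 8
```

```bash
sed -n '1,9p' m2.py > mm.py; python3 m3.py
```

```text
cap in tray (array([497. , 310.2]), array([39.6, 36.3]), 0.9)
left on board 0
chip (array([511.4,  28. ]), array([9.6, 9.7]), 88.8)
[ 0.4529363  -0.20017336  0.19479436]
(np.float64(194.6436343852013), np.float64(163.19205658324265)) 33
(np.float64(307.17450067577715), np.float64(175.81633878960804)) 48
collar (array([0.5832017 , 0.13649026, 0.12091809]), np.float64(0.00031226642629016415))
cap scene bbox (301, 150, 16, 14) (np.float64(308.79150321427284), np.float64(157.40000057049207))
```

View pics/c6.png

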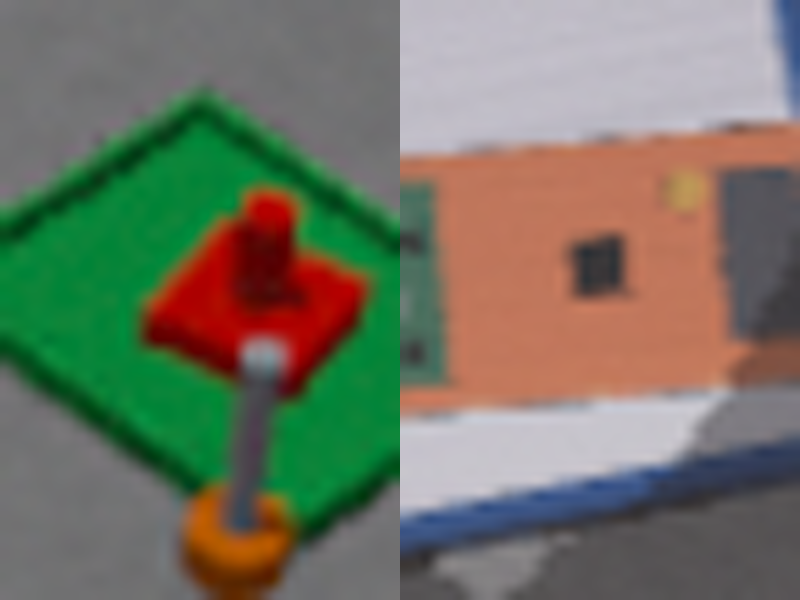

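The left crop shows the cap flat and knob up inside the tray; the right one shows the bare chip at (598,265), measured at (0.511, 0.028). Next, the loupe.

>>> jog_arm:
  motion:
    - [0, 1, 0, -0.45, 0.5]
    - [0, 1, 0, 0, 0.5]
    - [0, 1, 0, 0, 0.5]
    - [0.2, 0.9, 0, 0, 0.5]
    - [0, 0, 1, 0, 0.5]
    - [0, 0, 1, 0, 0.5]
    - [0, 0, 1, 0, 0.5]
    - [0, 0, 1, 0, 0.5]
    - [0, 0, 0, 0, 0.5]
    - [0, 0, 0, 0, 0.5]

```text
clock: 14.85
position: [0.4622, -0.3172, 0.075]
tool_rot: [-3.141, 0.0, 0.036]
force: [-0.1, 0.3, 0.1]
grip_width: 0.0425
finger_force: 0.0
```

>>> jog_arm:
  motion:
    - [-0.1, 0, 0.8, 0, 0.5]
    - [0, 0, 0.7, 0, 0.5]
    - [0, 0, 0.5, 0, 0.5]
    - [0, 0, 0, 0, 0.5]

```text
clock: 15.25
position: [0.4588, -0.3176, 0.014]
tool_rot: [-3.141, 0.001, 0.035]
force: [-0.1, -0.6, -0.6]
grip_width: 0.0426
finger_force: 0.0
```

Run:
```python
from h import *
print(bot.observe()['position'])
g=grab('scene');o=cv2.resize(g['im'][245:335,120:220],(660,594),interpolation=cv2.INTER_CUBIC)
cv2.imwrite('pics/c7.png',o)
```

```text
[ 0.45877405 -0.31762419  0.01400412]
```

View pics/c7.png

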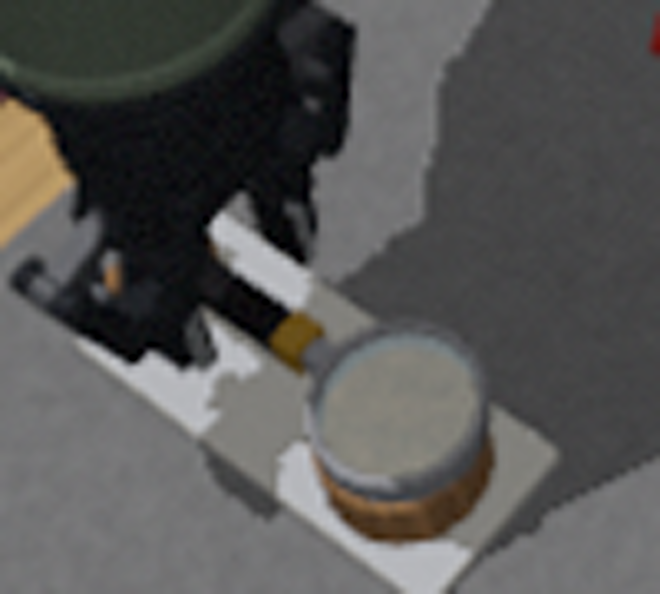

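The fingers straddle the handle, about midway between the lens and the rear block, with the lens rim at (400,410). I go 8 mm lower and grip.

>>> jog_arm:
  motion:
    - [0, 0, 0.27, 0, 0.5]
    - [0, 0, 0, 0, 0.5]
    - [0, 0, 0, 0, 0]
    - [0, 0, 0, 0, 0]
    - [0, 0, 0, 0, 0]
    - [0, 0, 0, 0, 0]
    - [0, 0, 0, 0, 0]
    - [0, 0, 0, 0, 0]
    - [0, 0, 0, 0, 0]
  newtons: 70

```text
clock: 16.2
position: [0.459, -0.3181, 0.0068]
tool_rot: [3.141, -0.001, 0.035]
force: [-0.8, 1.1, 6.6]
grip_width: 0.0127
finger_force: 68.6
```

>>> jog_arm:
  motion:
    - [0, 0, -0.2, 0, 0]
    - [0, 0, -0.3, 0, 0]
    - [0, 0, -0.5, 0, 0]
    - [0, 0, -1, 0, 0]
    - [0, 0, -1, 0, 0]
    - [0, 0, -1, 0, 0]
    - [0, 0, -1, 0, 0]
    - [0, 0, 0, 0, 0]
    - [0, 0, 0, 0, 0]

```text
clock: 17.1
position: [0.459, -0.3182, 0.1575]
tool_rot: [3.141, -0.002, 0.035]
force: [-0.4, 0.5, -1.8]
grip_width: 0.0126
finger_force: 68.3
```

>>> jog_arm:
  motion:
    - [-0.1, -0.5, 0, 0, 0]
    - [-0.1, -1, 0, 0, 0]
    - [-0.1, -1, 0, 0, 0]
    - [-0.1, -1, 0, 0, 0]
    - [0, -1, 0, 0, 0]
    - [0, -1, 0, 0, 0]
    - [0, -1, 0, 0, 0]
    - [0, -1, 0, 0, 0]
    - [0, -1, 0, 0, 0]
    - [0, -1, 0, 0, 0]
    - [0, -1, 0, 0, 0]
    - [0, -1, 0, 0, 0]

```text
clock: 18.3
position: [0.4336, 0.0279, 0.1557]
tool_rot: [3.142, 0.001, 0.035]
force: [0.9, -1.1, -0.6]
grip_width: 0.0122
finger_force: 68.4
```

>>> jog_arm:
  motion:
    - [0, 0, 0.5, 0, 0]
    - [0, 0, 0.5, 0, 0]
    - [0, 0, 0.5, 0, 0]
    - [0, 0, 0, 0, 0]
    - [0, 0, 0, 0, 0]

```text
clock: 18.8
position: [0.4341, 0.0266, 0.1111]
tool_rot: [3.142, 0.001, 0.035]
force: [-0.1, 0.1, -1.5]
grip_width: 0.0124
finger_force: 68.4
```

```bash
cat > m4.py <<'E'
from h import *
s=bot.observe(); p=np.array(s['position']); print(p,s['tool_rot'],s['finger_force'],s['force'])
pred=p+np.array([.0756,.003,.035]); top=pred+[0,0,.007]; print('pred lens',pred)
f,g=grab('top'),grab('scene'); 
for ff in(f,g):
    u,v=proj(ff,top); ff['uv']=(u,v); print('pred px',u,v)
o=np.zeros((600,800,3),np.uint8)
def crop(ff,du,dv,w,h): 
    x0,y0=int(ff['uv'][0]+du),int(ff['uv'][1]+dv); print('crop org',x0,y0); return cv2.resize(ff['im'][y0:y0+h,x0:x0+w],(400,600),interpolation=cv2.INTER_CUBIC)
o[:,:400]=crop(f,-25,-30,40,60); o[:,400:]=crop(g,-30,-45,60,90)
cv2.imwrite('pics/c8.png',o); cv2.imwrite('t8.png',f['im']); cv2.imwrite('s8.png',g['im'])
E
python3 m4.py
```

```text
[0.43412583 0.02660951 0.1111206 ] [3.14156755e+00 1.39602025e-03 3.51308387e-02] 68.41384649276733 [-0.06024663  0.1129755  -1.47245893]
pred lens [0.50972583 0.02960951 0.1461206 ]
pred px 229.5666347973394 184.34835854905174
pred px 261.3321923273521 178.8322084013103
crop org 204 154
crop org 231 133
```

View pics/c8.png

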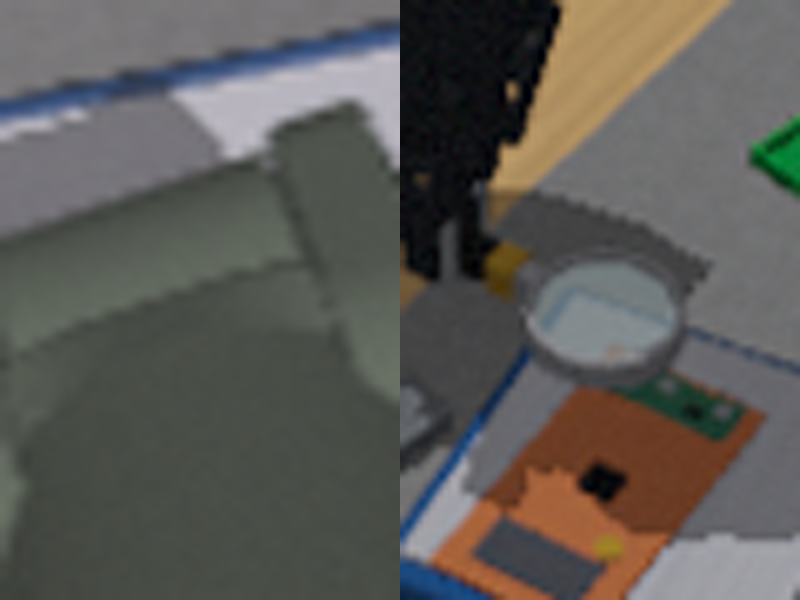

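The right crop shows the loupe level in the gripper, the rim centred at (604,317), i.e. pixel (261.2,180.1), against a prediction of about 181. It agrees to 1 px. Final shift, then a numeric check.

>>> jog_arm:
  motion:
    - [0.05, 0.05, 0.4, 0, 0]
    - [0, 0, 0.42, 0, 0]
    - [0, 0, 0, 0, 0]
    - [0, 0, 0, 0, 0]
    - [0, 0, 0, 0, 0]

```text
clock: 19.4
position: [0.4366, 0.0249, 0.0869]
tool_rot: [-3.142, -0.0, 0.035]
force: [0.3, 0.2, -1.0]
grip_width: 0.0126
finger_force: 68.4
```

Run:
```python
from mm import *
s=bot.observe(); p=np.array(s['position']); L=p+[.0754,.0031,.035]; print(p,s['tool_rot'],'lens pred',L)
print('pred px',proj(g,L),'bottom/top',proj(g,L-[0,0,.007]),proj(g,L+[0,0,.007]))
d=(g['R']@L+g['t'])[2]; 
e=cv2.Canny(cv2.resize(cv2.cvtColor(g['im'],cv2.COLOR_BGR2GRAY)[165:210,240:285],None,fx=8,fy=8,interpolation=cv2.INTER_CUBIC),40,90)
# pixel change versus the picture before the loupe was there = its silhouette
b=cv2.imread('scene0.png')
# silhouette rows/cols: compare to predicted rim outline
th=np.linspace(0,2*np.pi,73); P=np.array([proj(g,L+[.031*np.cos(t),.031*np.sin(t),z]) for t in th for z in(-.007,.007)]); print('pred bbox',P.min(0),P.max(0))
u,v=map(round,proj(g,L)); gr=cv2.cvtColor(g['im'],cv2.COLOR_BGR2GRAY)
print('col',u,v-16,gr[v-16:v+17,u]); print('row',v,u-17,gr[v,u-17:u+18])
I=g['im'][v-16:v+17,u].astype(int).tolist(); print(I)
```

```text
[0.43662216 0.02494657 0.08698219] [-3.14152265e+00 -6.87163800e-04  3.46859863e-02] lens pred [0.51202216 0.02804657 0.12198219]
pred px (np.float64(261.48504604888143), np.float64(188.04156581638566)) bottom/top (np.float64(261.4341564975132), np.float64(189.8927282841371)) (np.float64(261.53644693955124), np.float64(186.17180282852655))
pred bbox [249.41914785 177.53083371] [273.66568119 198.87260287]
col 261 172 [ 69  68  66  69  67  69  75  91 117 121 132 139 140 135 130 128 124 122
 117 120 124 125 136 103  65  66  69  70  71  72  46  12  14]
row 188 244 [ 70  68  67  47  37  58 124 137 137 140 139 137 138 138 139 134 126 124
 121 118 111 112 115 115 116 117 124 124 101  82 100 106 106 105 107]
[[70, 69, 69], [68, 67, 69], [67, 65, 66], [70, 69, 69], [67, 67, 66], [72, 69, 68], [77, 75, 75], [94, 92, 88], [121, 119, 110], [127, 124, 114], [138, 135, 125], [144, 141, 133], [145, 142, 133], [138, 136, 131], [125, 129, 133], [118, 126, 137], [116, 122, 132], [116, 122, 123], [118, 121, 109], [115, 121, 120], [114, 122, 133], [116, 123, 133], [138, 135, 138], [107, 103, 102], [68, 65, 64], [72, 66, 65], [60, 64, 83], [40, 59, 102], [34, 60, 108], [39, 60, 108], [26, 38, 69], [14, 11, 14], [17, 14, 13]]
```

Run:
```python
from mm import *
def show(im,P,r,h,dv=range(0)):
    th=np.linspace(0,2*np.pi,181); Q=np.array([proj(g,np.array(P)+[r*np.cos(t),r*np.sin(t),z]) for t in th for z in(-h,h)])
    print(P,'bbox',Q.min(0).round(2),Q.max(0).round(2)); return Q.min(0),Q.max(0)
b=cv2.imread('scene0.png')
lo,hi=show(b,(.5344,-.3149,.042),.031,.007)
u=round((lo[0]+hi[0])/2)
for uu in(u-1,u,u+1): print('rest col',uu,round(hi[1])-5,b[round(hi[1])-5:round(hi[1])+4,uu].tolist()); print('  top',round(lo[1])-3,b[round(lo[1])-3:round(lo[1])+5,uu].tolist())
lo,hi=show(g['im'],(.5835,.1367,.121),.011,.006)
for uu in(306,307,308): print('collar col',uu,168,g['im'][168:184,uu].tolist())
print('collar row 176',300,g['im'][176,300:315].tolist())
print('0.01 dz px',np.subtract(proj(g,(.5835,.1367,.131)),proj(g,(.5835,.1367,.121))))
```

```text
(0.5344, -0.3149, 0.042) bbox [165.82 292.97] [194.54 321.6 ]
rest col 179 317 [[132, 133, 133], [130, 125, 124], [87, 85, 82], [63, 57, 54], [73, 96, 119], [53, 79, 104], [32, 51, 72], [34, 55, 76], [32, 54, 74]]
  top 290 [[110, 108, 109], [108, 107, 107], [107, 106, 106], [117, 114, 114], [127, 124, 123], [106, 104, 101], [113, 110, 100], [121, 121, 115]]
rest col 180 317 [[141, 140, 139], [125, 120, 119], [75, 72, 73], [63, 58, 57], [71, 101, 133], [51, 81, 111], [30, 50, 70], [35, 53, 73], [30, 51, 71]]
  top 290 [[108, 107, 108], [107, 106, 106], [103, 103, 103], [125, 121, 121], [125, 120, 122], [100, 98, 95], [113, 109, 102], [120, 120, 115]]
rest col 181 317 [[147, 143, 143], [115, 111, 111], [65, 62, 61], [73, 67, 64], [71, 97, 127], [45, 75, 105], [31, 50, 69], [34, 54, 73], [31, 49, 71]]
  top 290 [[108, 107, 108], [107, 105, 104], [102, 102, 102], [126, 123, 122], [116, 113, 113], [105, 100, 97], [117, 114, 105], [118, 120, 115]]
(0.5835, 0.1367, 0.121) bbox [302.87 171.27] [311.69 180.37]
collar col 306 168 [[57, 127, 15], [54, 118, 19], [60, 123, 23], [41, 98, 111], [4
[... 242 characters left out ...]
, [73, 73, 88], [75, 71, 76], [75, 73, 84], [25, 84, 162], [0, 89, 180], [0, 61, 133], [0, 39, 90], [0, 40, 93], [58, 59, 76], [71, 66, 65], [69, 65, 67], [71, 69, 69]]
collar col 308 168 [[73, 68, 73], [74, 67, 73], [75, 66, 72], [76, 69, 71], [74, 66, 63], [80, 70, 63], [73, 66, 64], [20, 81, 161], [0, 89, 183], [0, 63, 136], [0, 38, 88], [4, 48, 95], [81, 83, 95], [101, 100, 98], [105, 103, 103], [104, 104, 104]]
collar row 176 300 [[110, 109, 108], [111, 112, 111], [117, 114, 112], [71, 78, 99], [0, 49, 109], [0, 62, 137], [0, 83, 167], [0, 89, 180], [0, 89, 183], [0, 84, 171], [0, 72, 155], [17, 59, 99], [91, 91, 86], [102, 100, 99], [112, 111, 111]]
0.01 dz px [ 0.39108543 -2.68433499]
```

The loupe on its rest (known height), the held lens and the collar all show the same −0.7 px image bias in this camera. So the lens is within about 1 mm of the collar height and 1 mm of the chip sideways. Handing in.

```bash
python3 -c "
from workcell import bot
print(bot.job_done())"
```

```text
the job is handed in; nothing more can be done
None
```

The job is handed in, but no verdict came back: the cap stands flat, knob up, in the tray, and the gripper holds the loupe level over the bare chip, by my measurements about 1 mm off sideways and about 1 mm from the collar's mid height.

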